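# Fit and guard the gouge blades in their chuck handles

### The arm

A 6-joint arm with a two-finger parallel gripper is mounted at the origin on the work surface. World frame = base frame: x ahead of the robot, y to its left, z up, the work surface at z = 0. Lengths are in m, angles in rad, forces in N, time in s.
With the tool pointing down it reaches from about 0.4 to 0.825 m from the base axis. Payload 7 kg.
Tool frame: the origin (TCP) lies on the centre line of the jaws, within the pads' length; the fingertips stand arm.tip_reach ahead of it and the grasp point (between the pads) lies 5 mm behind it (arm.tip_reach is the distance from the TCP to the fingertips, in m); z points along the fingers, y is the line along which they close (so a half turn about z gives the same grasp; the last joint's range is limited). The gripper opens to 88 mm and grips with 3 to 60 N. Pads are 19 mm wide; open, the fingers measure 130 mm over their backs; the gripper's body (78 mm by 193 mm) begins 47 mm behind the grasp point.
Start: joints at [0.288, 0.359, 0.012, 0, -1.224, -0.288], TCP at [0.675, -0, 0.241] pointing down, gripper open.
Joint ranges: [-3.07, 3.07], [-1.43, 2.12], [-1.02, 1.25], [-3.03, 1.67], [-3.05, -0], [-3.03, 3.03]. Speed limits (rad/s): [2.39, 2.39, 3.01, 3.14, 3.14, 3.14].

### API

Orientations are given as [roll, pitch, yaw] about the fixed x, y, z axes, in that order (R = Rz(yaw) Ry(pitch) Rx(roll)).
In Python, from station import status, optics, order, arm gives the robot as it stands. The module is installed in compiled form; this text tells all that it offers.
- The arm moves only by the shell command python3 -m jog 'ROWS' [FORCE]. ROWS is JSON, a list of rows, each a list of 3 entries, a list of its own where there are three numbers: the gripper command: -1 is shut, 1 is fully open, values between are in proportion, then the shift along the tool's x, y, z in mm, then the turn about the tool's z in rad. A call has 1 to 20 rows; each row is the pose to reach, as a shift and turn from the pose commanded when the call began, along the tool's axes at that moment; what a row does not reach only later rows make up. A row lasts 1/8 s, in which the tool goes at most 62.5 mm and 10.7 degrees, less where a joint would pass 70% of its speed; a pose out of reach is approached as far as the arm can. A call with a gripper value outside its range is refused whole. The fingers move at their own pace and stop on an object; FORCE is the grip in N (left out, the last holds). Time passes only in rows, so rows that repeat a pose let the fingers close. It gives the time, the measured TCP pose, the force, the opening and the grip force at its end, in the units of the state.
- status.get_state(): the state, without advancing time (a new reading comes with each control period).
- optics.grab_frame(name): name is "scene" or "side" or "wrist"; returns a dict with "color" (480x640x3 uint8, red, green, blue), "mtx" (3x3 intrinsics, pixels), "k1" (the pictures are not rectified: a ray, as slopes to the right and down, at radius r is drawn at 1 + k1 r^2 times it, then the intrinsics apply), "cam_to_world" (4x4, takes a point from camera to world coordinates). Camera axes: x right, y down, z forward; pixel columns grow to the right and rows downward; lengths in m; the calibration is good to about 2 mm. A picture is of the moment at which its call begins. There is no depth.
- order.job_done(): hands the job in; it is judged then, once.
The state is a dict: "t": time; "q": joint angles; "qd": joint speeds; "joint_efforts": joint torques, N m; "eef_pos": TCP position; "ee_rot": TCP orientation; "force": force on the tool from outside, world axes, zero at the start; "moment": the same for the moment, N m; "width": finger opening in m; "gripper_force": force on a finger pad.
Only numpy, scipy, OpenCV 4.12 (cv2) and the standard library are available. Lean on these libraries where they do the work, as an engineer would, in place of code of your own. Each camera call takes 0.05 s, during which the arm holds its last target. There are 200 camera calls.

### The job

Get the carving tools ready for class: fit every gouge blade standing in the loose wooden block into a handle of its own in the rack. Set each shank upright and fully home in the chuck with the blade's hollow facing the brass mark on that handle, then turn the knurled chuck cap clockwise until the jaws grip the shank tight, and slip a plastic guard down over each blade. Do not knock the mallet or the glue bottle.

Things in the scene. Friction and masses are not known exactly. Their poses are not given: they have to be found in the camera images.
- block: Loose dark wooden block, 52 x 195 x 36 mm tall, 0.35 kg, on the bench; origin at the centre of its underside. Three blind holes 10 mm wide, 28 mm deep, in a row along its y axis at y = -66, 0, +66 mm. The loose gouge blades stand in it, on the floors of the holes; they move along if it is knocked.
- rack: Fixed wooden rack, 75 x 285 x 60 mm tall, on a board 100 x 290 x 12 mm; origin on the bench under its centre. Three fixed upright handles, all alike, stand in it in a row along its y axis at y = -95, 0, +95 mm. Any handle may be used; each takes one blade.
- handle0: Handle 0, fixed; origin on the bench, on its upright axis. Above the rack it shows a dark wooden shoulder 36 mm across up to 88 mm above the bench, with the mark, a brass bar 4 mm wide, set in its rim; the x axis points level from the axis to this mark. Above the shoulder a bare stem, then the round knurled steel chuck cap, 24 mm across, 101 to 124 mm above the bench.
- handle0_mouth (a point): Centre of the open mouth of handle 0's chuck, at the top of its cap, 124 mm above the bench; x points towards the brass mark, z up. Inside, three jaws leave a bore 10 mm wide when open (about 9.5 mm with the cap at 0.5); its floor lies 28 mm below the mouth.
- cap0 (a joint): Angle of handle 0's chuck cap about its upright axis, rad: 0 open, grows turning clockwise seen from above, stop at 2.6; starts at 0 to 0.5. It closes the three jaws 0.53 mm each per rad: they touch an 8 mm shank at about 1.9 and hold it tight beyond 2.1. Friction 0.08 N m: it stays where left. The jaws do not turn with the cap.
- handle1: Handle 1, fixed; origin on the bench, on its upright axis. Above the rack it shows a dark wooden shoulder 36 mm across up to 88 mm above the bench, with the mark, a brass bar 4 mm wide, set in its rim; the x axis points level from the axis to this mark. Above the shoulder a bare stem, then the round knurled steel chuck cap, 24 mm across, 101 to 124 mm above the bench.
- handle1_mouth (a point): Centre of the open mouth of handle 1's chuck, at the top of its cap, 124 mm above the bench; x points towards the brass mark, z up. Inside, three jaws leave a bore 10 mm wide when open (about 9.5 mm with the cap at 0.5); its floor lies 28 mm below the mouth.
- cap1 (a joint): Angle of handle 1's chuck cap about its upright axis, rad: 0 open, grows turning clockwise seen from above, stop at 2.6; starts at 0 to 0.5. It closes the three jaws 0.53 mm each per rad: they touch an 8 mm shank at about 1.9 and hold it tight beyond 2.1. Friction 0.08 N m: it stays where left. The jaws do not turn with the cap.
- handle2: Handle 2, fixed; origin on the bench, on its upright axis. Above the rack it shows a dark wooden shoulder 36 mm across up to 88 mm above the bench, with the mark, a brass bar 4 mm wide, set in its rim; the x axis points level from the axis to this mark. Above the shoulder a bare stem, then the round knurled steel chuck cap, 24 mm across, 101 to 124 mm above the bench.
- handle2_mouth (a point): Centre of the open mouth of handle 2's chuck, at the top of its cap, 124 mm above the bench; x points towards the brass mark, z up. Inside, three jaws leave a bore 10 mm wide when open (about 9.5 mm with the cap at 0.5); its floor lies 28 mm below the mouth.
- cap2 (a joint): Angle of handle 2's chuck cap about its upright axis, rad: 0 open, grows turning clockwise seen from above, stop at 2.6; starts at 0 to 0.5. It closes the three jaws 0.53 mm each per rad: they touch an 8 mm shank at about 1.9 and hold it tight beyond 2.1. Friction 0.08 N m: it stays where left. The jaws do not turn with the cap.
- gouge0_mid (a point): Middle of the exposed blade of steel gouge 0 (None if absent), loose, 35 g, upright. Blade: U section, 10 mm wide along y, 9 mm along x, from 12 mm below to 12 mm above this point; x points out of the hollow, z up. Below it a bolster 14 mm across, 4 mm tall, then the round shank, 8 x 30 mm, foot bevelled, 46 mm below this point. Fully home in a chuck, this point is 18 mm above the mouth.
- gouge0_front (a point): A point 10 mm out in front of the hollow of gouge 0 (along its x axis), at the height of its middle point.
- gouge1_mid (a point): Middle of the exposed blade of steel gouge 1 (None if absent), loose, 35 g, upright. Blade: U section, 11.5 mm wide along y, 9 mm along x, from 12 mm below to 12 mm above this point; x points out of the hollow, z up. Below it a bolster 14 mm across, 4 mm tall, then the round shank, 8 x 30 mm, foot bevelled, 46 mm below this point. Fully home in a chuck, this point is 18 mm above the mouth.
- gouge1_front (a point): A point 10 mm out in front of the hollow of gouge 1 (along its x axis), at the height of its middle point.
- gouge2_mid (a point): Middle of the exposed blade of steel gouge 2 (None if absent), loose, 35 g, upright. Blade: U section, 13 mm wide along y, 9 mm along x, from 12 mm below to 12 mm above this point; x points out of the hollow, z up. Below it a bolster 14 mm across, 4 mm tall, then the round shank, 8 x 30 mm, foot bevelled, 46 mm below this point. Fully home in a chuck, this point is 18 mm above the mouth.
- gouge2_front (a point): A point 10 mm out in front of the hollow of gouge 2 (along its x axis), at the height of its middle point.
- guard0_mid (a point): Middle (15 mm above its rim) of blade guard 0: a loose grey plastic cap, 24 mm across, 30 mm tall, 15 g, closed on top, open below with a round bore 19 mm wide and 27 mm deep, standing mouth down on the bench. Over a blade it rests on the blade's end, its middle then at the middle of the blade. All three guards are alike; any one fits any blade.
- guard1_mid (a point): Middle (15 mm above its rim) of blade guard 1: a loose grey plastic cap, 24 mm across, 30 mm tall, 15 g, closed on top, open below with a round bore 19 mm wide and 27 mm deep, standing mouth down on the bench. Over a blade it rests on the blade's end, its middle then at the middle of the blade. All three guards are alike; any one fits any blade.
- guard2_mid (a point): Middle (15 mm above its rim) of blade guard 2: a loose grey plastic cap, 24 mm across, 30 mm tall, 15 g, closed on top, open below with a round bore 19 mm wide and 27 mm deep, standing mouth down on the bench. Over a blade it rests on the blade's end, its middle then at the middle of the blade. All three guards are alike; any one fits any blade.
- mallet: Bystander: a wooden mallet lying on its side, 255 mm long, 60 mm tall.
- glue: Bystander: a small white glue bottle, 48 mm across, 120 mm tall, origin at the centre of its underside.
Not all that is in view belongs to the job. What is shaped like the part that bears guard0_mid but orange or red is not meant.

How it is judged:
At the end, for the whole second after the job is handed in: Every blade present stands in a handle's chuck: within 2.5 mm of fully home, 3 mm of the axis and 0.1 rad of upright, its hollow facing that handle's brass mark within 0.26 rad, that handle's cap turned past 2.1 rad so that the jaws grip; a guard is over each blade, middles within 6 mm (((z of gouge0_mid in the frame of handle0_mouth between 0.014 and 0.0205 m and horizontal distance between gouge0_mid and handle0_mouth below 0.003 m and angle between gouge0_mid's own z axis and vertical below 0.1 rad and x of gouge0_front in the frame of handle0_mouth above 0.002 m and angle between the x axis of gouge0_mid and the x axis of handle0_mouth, either way round below 0.26 rad and value of joint cap0 above 2.1 rad) or (z of gouge0_mid in the frame of handle1_mouth between 0.014 and 0.0205 m and horizontal distance between gouge0_mid and handle1_mouth below 0.003 m and angle between gouge0_mid's own z axis and vertical below 0.1 rad and x of gouge0_front in the frame of handle1_mouth above 0.002 m and angle between the x axis of gouge0_mid and the x axis of handle1_mouth, either way round below 0.26 rad and value of joint cap1 above 2.1 rad) or (z of gouge0_mid in the frame of handle2_mouth between 0.014 and 0.0205 m and horizontal distance between gouge0_mid and handle2_mouth below 0.003 m and angle between gouge0_mid's own z axis and vertical below 0.1 rad and x of gouge0_front in the frame of handle2_mouth above 0.002 m and angle between the x axis of gouge0_mid and the x axis of handle2_mouth, either way round below 0.26 rad and value of joint cap2 above 2.1 rad)) and ((distance between guard0_mid and gouge0_mid below 0.006 m and angle between guard0_mid's own z axis and vertical below 0.25 rad) or (distance between guard1_mid and gouge0_mid below 0.006 m and angle between guard1_mid's own z axis and vertical below 0.25 rad) or (distance between guard2_mid and gouge0_mid below 0.006 m and angle between guard2_mid's own z axis and vertical below 0.25 rad)) and ((z of gouge1_mid in the frame of handle0_mouth between 0.014 and 0.0205 m and horizontal distance between gouge1_mid and handle0_mouth below 0.003 m and angle between gouge1_mid's own z axis and vertical below 0.1 rad and x of gouge1_front in the frame of handle0_mouth above 0.002 m and angle between the x axis of gouge1_mid and the x axis of handle0_mouth, either way round below 0.26 rad and value of joint cap0 above 2.1 rad) or (z of gouge1_mid in the frame of handle1_mouth between 0.014 and 0.0205 m and horizontal distance between gouge1_mid and handle1_mouth below 0.003 m and angle between gouge1_mid's own z axis and vertical below 0.1 rad and x of gouge1_front in the frame of handle1_mouth above 0.002 m and angle between the x axis of gouge1_mid and the x axis of handle1_mouth, either way round below 0.26 rad and value of joint cap1 above 2.1 rad) or (z of gouge1_mid in the frame of handle2_mouth between 0.014 and 0.0205 m and horizontal distance between gouge1_mid and handle2_mouth below 0.003 m and angle between gouge1_mid's own z axis and vertical below 0.1 rad and x of gouge1_front in the frame of handle2_mouth above 0.002 m and angle between the x axis of gouge1_mid and the x axis of handle2_mouth, either way round below 0.26 rad and value of joint cap2 above 2.1 rad)) and ((distance between guard0_mid and gouge1_mid below 0.006 m and angle between guard0_mid's own z axis and vertical below 0.25 rad) or (distance between guard1_mid and gouge1_mid below 0.006 m and angle between guard1_mid's own z axis and vertical below 0.25 rad) or (distance between guard2_mid and gouge1_mid below 0.006 m and angle between guard2_mid's own z axis and vertical below 0.25 rad)) and ((z of gouge2_mid in the frame of handle0_mouth between 0.014 and 0.0205 m and horizontal distance between gouge2_mid and handle0_mouth below 0.003 m and angle between gouge2_mid's own z axis and vertical below 0.1 rad and x of gouge2_front in the frame of handle0_mouth above 0.002 m and angle between the x axis of gouge2_mid and the x axis of handle0_mouth, either way round below 0.26 rad and value of joint cap0 above 2.1 rad) or (z of gouge2_mid in the frame of handle1_mouth between 0.014 and 0.0205 m and horizontal distance between gouge2_mid and handle1_mouth below 0.003 m and angle between gouge2_mid's own z axis and vertical below 0.1 rad and x of gouge2_front in the frame of handle1_mouth above 0.002 m and angle between the x axis of gouge2_mid and the x axis of handle1_mouth, either way round below 0.26 rad and value of joint cap1 above 2.1 rad) or (z of gouge2_mid in the frame of handle2_mouth between 0.014 and 0.0205 m and horizontal distance between gouge2_mid and handle2_mouth below 0.003 m and angle between gouge2_mid's own z axis and vertical below 0.1 rad and x of gouge2_front in the frame of handle2_mouth above 0.002 m and angle between the x axis of gouge2_mid and the x axis of handle2_mouth, either way round below 0.26 rad and value of joint cap2 above 2.1 rad)) and ((distance between guard0_mid and gouge2_mid below 0.006 m and angle between guard0_mid's own z axis and vertical below 0.25 rad) or (distance between guard1_mid and gouge2_mid below 0.006 m and angle between guard1_mid's own z axis and vertical below 0.25 rad) or (distance between guard2_mid and gouge2_mid below 0.006 m and angle between guard2_mid's own z axis and vertical below 0.25 rad))); the robot touches nothing.
It fails at once if the mallet is knocked (anything presses on it with over 4 N) (contact force between mallet and anything else above 4 N).
It fails at once if the glue bottle is knocked (anything presses on it with over 4 N) (contact force between glue and anything else above 4 N).
Of gouge0, gouge1, gouge2 only 2 to 3 are there at a start; the rules pass over those that are not, and their reading is None.
At some moment in a run one of block may be knocked a few centimetres aside while the robot is not near it.
It also fails if it takes over 210 s, if anything falls off the work surface, if the arm or the gripper's body presses on something with over 40 N, if the wrist force passes 120 N, or if a joint passes its speed limit or range.

## Working session

There is one attempt and no reset: what is moved stays moved. The work goes in short steps, Python scripts to look and compute and a shell command to move; the robot and the scene stay as the last step left them, time stands still between calls to the robot, and variables do not carry over. Pictures are saved under pics/ and viewed, at most 14 in all, crops included, and the job is handed in when it is done.

```bash
mkdir -p pics; cat > h.py <<'E'
import numpy as np, cv2
from station import status, optics, order, arm
def grab(n,save=None):
    f=optics.grab_frame(n)
    if save: cv2.imwrite('pics/'+save,f['color'][:,:,::-1])
    return f
def ray(f,u,v):
    K=f['mtx'];p=np.array([(u-K[0,2])/K[0,0],(v-K[1,2])/K[1,1]])
    d=p.copy()
    for _ in range(20): d=p/(1+f['k1']*(d@d))
    T=f['cam_to_world'];w=T[:3,:3]@np.array([d[0],d[1],1])
    return T[:3,3],w
def onz(f,u,v,z):
    o,d=ray(f,u,v);return o+d*(z-o[2])/d[2]
def tri(a,b):
    # a,b: (f,u,v); midpoint and gap
    o1,d1=ray(*a);o2,d2=ray(*b);d1/=np.linalg.norm(d1);d2/=np.linalg.norm(d2)
    s=np.linalg.lstsq(np.c_[d1,-d2],o2-o1,rcond=None)[0]
    p,q=o1+s[0]*d1,o2+s[1]*d2
    return (p+q)/2,np.linalg.norm(p-q)
def proj(f,P):
    T=f['cam_to_world'];c=T[:3,:3].T@(np.array(P)-T[:3,3]);x=c[:2]/c[2];x=x*(1+f['k1']*(x@x))
    K=f['mtx'];return np.array([K[0,0]*x[0]+K[0,2],K[1,1]*x[1]+K[1,2]])
E
python3 - <<'E'
from h import *
fs={n:grab(n,n+'0.png') for n in('scene','side','wrist')}
for n,f in fs.items(): print(n,f['k1'],np.round(f['cam_to_world'],3).tolist(),np.round(f['mtx'],1).tolist())
s=status.get_state();print(s,arm.tip_reach)
E
```

```text
scene -0.016210046749237816 [[-0.816, 0.404, -0.412, 1.043], [0.577, 0.597, -0.558, 0.721], [0.021, -0.693, -0.72, 0.931], [0.0, 0.0, 0.0, 1.0]] [[547.5, 0.0, 320.5], [0.0, 547.5, 236.5], [0.0, 0.0, 1.0]]
side -0.013926137363241671 [[0.814, -0.454, 0.362, 0.236], [-0.581, -0.634, 0.511, -0.419], [-0.003, -0.626, -0.78, 0.831], [0.0, 0.0, 0.0, 1.0]] [[471.5, 0.0, 318.4], [0.0, 471.5, 239.5], [0.0, 0.0, 1.0]]
wrist -0.03848269957386065 [[-1.0, 0.001, -0.002, 0.675], [-0.0, 0.96, 0.28, -0.076], [0.002, 0.28, -0.96, 0.385], [0.0, 0.0, 0.0, 1.0]] [[417.1, 0.0, 316.6], [0.0, 417.1, 239.1], [0.0, 0.0, 1.0]]
{'t': 0.15, 'q': array([ 2.88064869e-01,  3.59193552e-01,  1.12838824e-02, -2.41741072e-04,
       -1.22409599e+00, -2.88078251e-01]), 'qd': array([-2.53209292e-05, -1.59036955e-03,  1.16208030e-03,  1.83426109e-03,
       -9.25592475e-04, -5.42309271e-04]), 'joint_efforts': array([ 1.39394037e-04, -5.83274567e+01,  2.93289685e+01,  7.00122759e+00,
        8.75052094e-03, -9.76538854e-05]), 'eef_pos': array([ 6.74656028e-01, -5.13437535e-05,  2.39865190e-01]), 'ee_rot': array([ 3.14036858e+00, -1.25692791e-04, -1.57089191e+00]), 'force': array([-1.39204548,  0.86848608, -0.30973173]), 'moment': array([-0.06515896,  0.00283536, -0.00534357]), 'gripper_force': 0.0, 'width': 0.08793740688161605} 0.014
```

View pics/scene0.png

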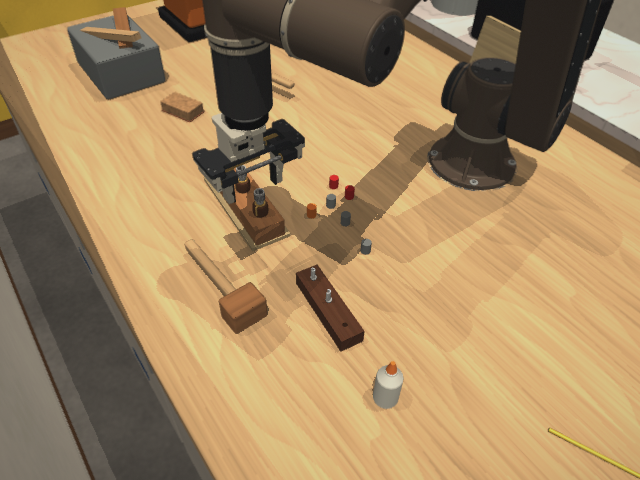

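View pics/side0.png

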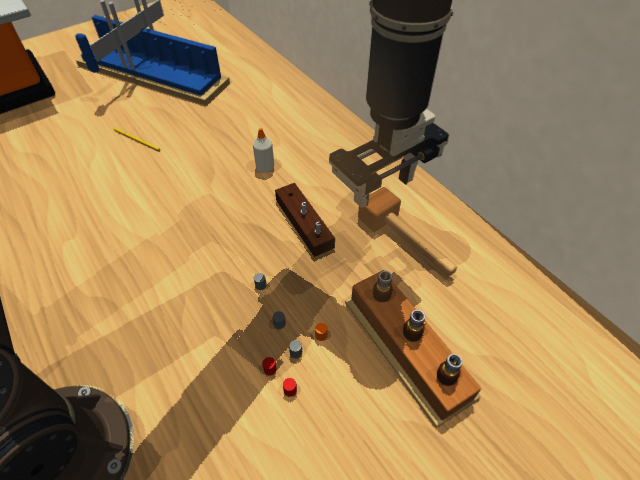

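View pics/wrist0.png

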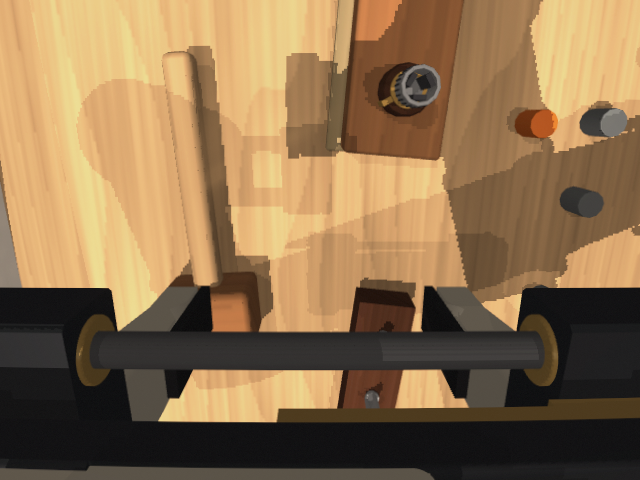

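Scene and side show two gouges in the block: scene (329,296) and (313,273), side (304,208) and (318,228). Its third hole is empty and lies next to the glue. There are three grey guards: scene (331,201), (346,218), (366,247). Side shows the rack caps at (384,280), (417,320), (454,365). The mallet lies left of the block.

```bash
python3 - <<'E'
from h import *
S=grab('scene');D=grab('side');W=grab('wrist')
def P(n,a,b): print(n,*[np.round(x,4) for x in tri((S,*a),(D,*b))])
P('hole',(346,325),(291,194));P('gA',(329,291),(304,203));P('gB',(313,269),(318,223))
P('guard1',(331,198),(296,345));P('guard2',(346,215),(279,315));P('guard3',(366,243),(260,277));P('orange',(312,207),(321,327))
P('cap',(260,192),(384,272));
P('glue',(391,366),(261,131)); P('mallethead',(245,300),(380,205))
for n,p in dict(a=(384,273),b=(417,316),c=(455,359)).items(): print(n,np.round(onz(D,*p,.124),4))
print('mallet head corners',[np.round(onz(S,*p,.06)[:2],3) for p in((219,302),(247,284),(268,300),(235,320))], 'handle end',np.round(onz(S,190,243,.03)[:2],3))
print('glue base',np.round(onz(S,386,400,0)[:2],3))
print('block top corners S',[np.round(onz(S,*p,.036)[:2],3) for p in((297,273),(317,264),(363,331),(342,345))])
E
```

```text
hole [0.6301 0.2515 0.0354] 0.0046
gA [0.6229 0.1841 0.0674] 0.003
gB [0.6153 0.1185 0.0666] 0.0013
guard1 [ 0.4286 -0.0728  0.0269] 0.0016
guard2 [ 0.4362 -0.0021  0.0293] 0.002
guard3 [0.4528 0.0958 0.0282] 0.0012
orange [ 0.4872 -0.0704  0.0292] 0.0018
cap [ 0.6147 -0.089   0.1266] 0.0014
glue [0.651  0.403  0.1121] 0.0001
mallethead [0.7673 0.0945 0.0483] 0.0058
a [ 0.6153 -0.0898  0.124 ]
b [ 0.6031 -0.1903  0.124 ]
c [ 0.599  -0.2834  0.124 ]
mallet head corners [array([0.814, 0.08 ]), array([0.745, 0.072]), array([0.731, 0.13 ]), array([0.809, 0.136])] handle end [ 0.781 -0.125]
glue base [0.651 0.409]
block top corners S [array([0.634, 0.088]), array([0.584, 0.091]), array([0.609, 0.283]), array([0.662, 0.285])]
```

```bash
python3 -m jog '[[1,[-200,55,80],0],[1,[-200,55,80],0],[1,[-200,55,80],0],[1,[-200,55,80],0],[1,[-200,55,80],0],[1,[-200,55,80],0],[1,[-200,55,80],0]]'
python3 - <<'E'
from h import *
W=grab('wrist','w1.png');im=W['color']
for n,p in dict(A=(.623,.184,.066),B=(.6155,.1185,.066)).items(): print(n,proj(W,p))
c=cv2.resize(im[40:300,220:420],None,fx=3,fy=3,interpolation=cv2.INTER_CUBIC)[:600]
cv2.imwrite('pics/w1c.png',c[:,:,::-1])
E
```

```text
t: 1.18
eef_pos: [0.6205, 0.1991, 0.1611]
ee_rot: [-3.141, 0.0, -1.572]
force: [0.0, 0.4, -0.6]
width: 0.0874
gripper_force: 0.0
A [311.77502379 224.51211367]
B [324.90256437 109.2924106 ]
```

View pics/w1.png

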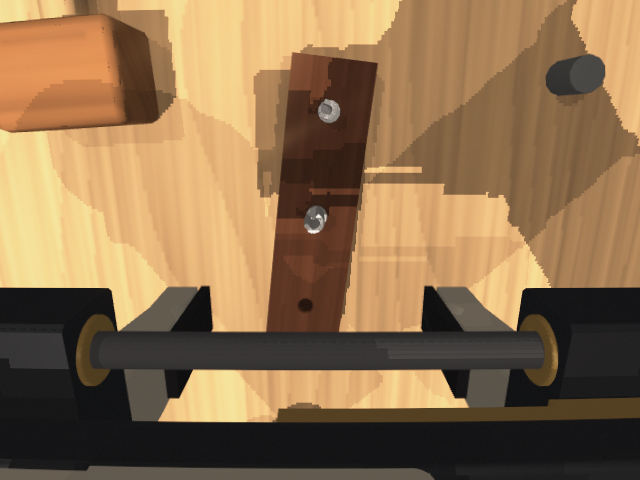

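The wrist view shows gouges at (315,219) and (328,110), the empty hole at (305,305) and a guard at (575,75). I'll zoom in on the blades.

```bash
python3 - <<'E'
import cv2
im=cv2.imread('pics/w1.png')
a=[cv2.resize(im[v-20:v+20,u-20:u+20],(400,400),interpolation=cv2.INTER_CUBIC) for u,v in((315,219),(328,110))]
cv2.imwrite('pics/z1.png',cv2.hconcat(a))
E
```

```text
(no output)
```

View pics/z1.png

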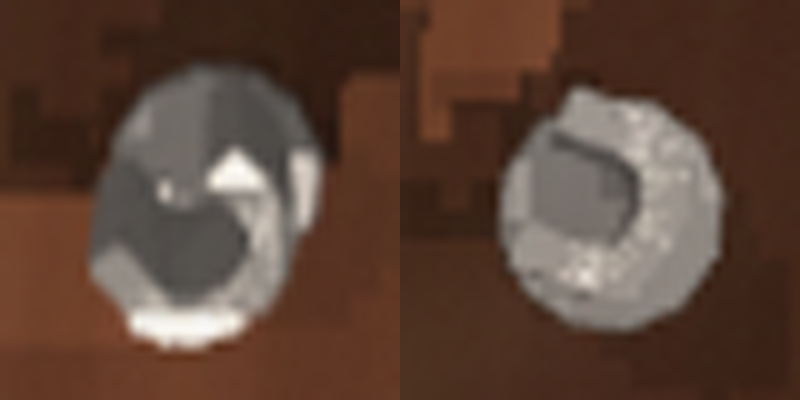

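B's hollow opens to image left, slightly up; A's opens up-left. I'll look at both again from straight above and closer.

```bash
python3 -m jog '[[1,[-60,-3,50],0],[1,[-60,-3,50],0],[1,[-60,-3,50],0],[1,[-60,-3,50],0]]' >/dev/null
python3 -c "
from h import *
grab('wrist','w2.png')"
python3 -m jog '[[1,[66,7,0],0],[1,[66,7,0],0],[1,[66,7,0],0],[1,[66,7,0],0]]'
cat > bl.py <<'E'
from h import *
from scipy.spatial.transform import Rotation as R
E
python3 - <<'E'
from h import *
grab('wrist','w3.png')
a=[]
for n in('pics/w2.png','pics/w3.png'):
    im=cv2.imread(n);h=cv2.cvtColor(im,cv2.COLOR_BGR2HSV)
    m=((h[...,1]<45)&(h[...,2]>60)).astype(np.uint8);m[:40]=0;m[200:]=0;m[:,:250]=0;m[:,400:]=0
    k,l,st,c=cv2.connectedComponentsWithStats(m)
    i=1+st[1:,4].argmax();print(n,st[i],c[i]);u,v=c[i].astype(int)
    a.append(cv2.resize(im[v-25:v+25,u-25:u+25],(400,400),interpolation=cv2.INTER_CUBIC))
cv2.imwrite('pics/z2.png',cv2.hconcat(a))
E
```

```text
t: 2.28
eef_pos: [0.6165, 0.1945, 0.1112]
ee_rot: [-3.14, 0.001, -1.571]
force: [0.4, 0.2, -1.3]
width: 0.0878
gripper_force: 0.0
pics/w2.png [306 105  30  31 622] [321.78778135 120.52090032]
pics/w3.png [310 105  28  29 609] [323.30541872 119.06075534]
```

View pics/z2.png

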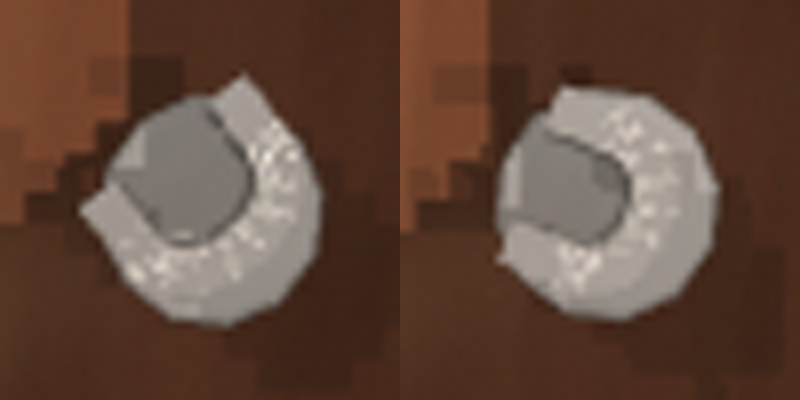

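A's hollow is at yaw ≈ -49.5° (about 11.5 mm wide) and B's at ≈ -18.4° (about 10 mm wide). Next, the brass marks on the rack.

```bash
python3 -m jog '[[1,[30,0,-70],0],[1,[208,0,-70],0],[1,[208,0,-70],0],[1,[208,0,-70],0],[1,[208,0,-70],0],[1,[208,0,-70],0],[1,[208,0,-70],0]]'
python3 -c "
from h import *
grab('wrist','w4.png')"
python3 -m jog '[[1,[98,12,0],0],[1,[98,12,0],0],[1,[98,12,0],0],[1,[98,12,0],0]]'
python3 - <<'E'
from h import *
W=grab('wrist','w5.png')
a=[cv2.imread(n)[50:210,210:430] for n in('pics/w4.png','pics/w5.png')]
cv2.imwrite('pics/z3.png',cv2.resize(cv2.vconcat(a),None,fx=1.85,fy=1.85,interpolation=cv2.INTER_CUBIC))
E
```

```text
t: 3.2
eef_pos: [0.6161, -0.0127, 0.1804]
ee_rot: [3.141, 0.0, -1.569]
force: [1.0, -0.0, 0.5]
width: 0.0876
gripper_force: 0.0
t: 3.75
eef_pos: [0.6042, -0.1111, 0.1805]
ee_rot: [3.142, 0.0, -1.57]
force: [0.8, 0.7, -0.2]
width: 0.0881
gripper_force: 0.0
```

View pics/z3.png

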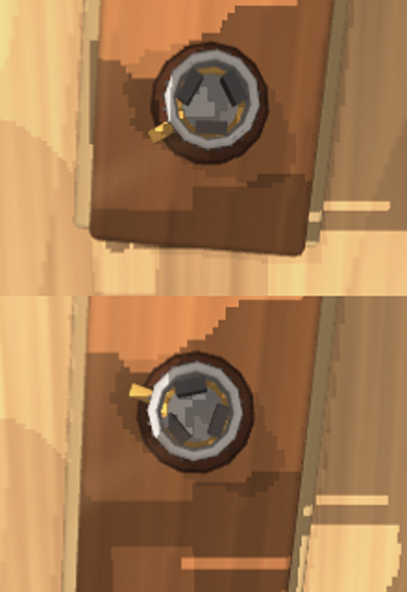

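```bash
python3 - <<'E'
from h import *
W=grab('wrist');e0=np.array([0.6042,-0.1111,0.1805]);print(status.get_state()['eef_pos'],status.get_state()['q'])
import copy
def fr(n,e):
    f=copy.deepcopy(W);f['cam_to_world'][:3,3]+=np.array(e)-e0;f['color']=cv2.imread('pics/'+n)[:,:,::-1].copy();return f
for n,e in(('w4.png',[.6161,-.0127,.1804]),('w5.png',e0)):
    f=fr(n,e);im=f['color'];h=cv2.cvtColor(im,cv2.COLOR_RGB2HSV)
    box=np.zeros(h.shape[:2],np.uint8);box[65:160,270:380]=1
    g=((h[...,1]<50)&(h[...,2]>95)).astype(np.uint8)*box
    k,l,st,c=cv2.connectedComponentsWithStats(g);i=1+st[1:,4].argmax()
    cs,_=cv2.findContours((l==i).astype(np.uint8),cv2.RETR_EXTERNAL,cv2.CHAIN_APPROX_NONE)
    (u,v),r=cv2.minEnclosingCircle(cs[0]);p=onz(f,u,v,.124);print(n,'cap',u,v,r,'z-range diam',2*r*(f['cam_to_world'][2,3]-.124)/417,np.round(p,4))
    b=((h[...,0]>15)&(h[...,0]<27)&(h[...,1]>120)&(h[...,2]>110)).astype(np.uint8)*box
    k,l,st,c=cv2.connectedComponentsWithStats(b)
    for i in range(1,k):
        if st[i,4]>8:
            q=onz(f,*c[i],.088);print('  brass',st[i,4],c[i],np.round(q-p,4),np.degrees(np.arctan2(*(q-p)[1::-1])))
for n,e,uv in(('w2.png',[.6205+.003,.26,.1112],(321.8,120.5)),('w3.png',[.6165,.1945,.1112],(323.3,119.1))):
    print(n,onz(fr(n,e),*uv,.062))
E
```

```text
[ 0.60430326 -0.11078128  0.18051302] [ 1.36150164e-01  3.04087398e-01 -2.10650535e-01 -6.90303697e-05
 -1.05600071e+00 -1.34554777e-01]
w4.png cap 324.03167724609375 103.38687896728516 26.690658569335938 z-range diam 0.025752376408033642 [ 0.6125 -0.095   0.124 ]
  brass 40 [323.775  87.875] [-0.0004 -0.0092 -0.036 ] -92.79303974006915
  brass 27 [307.07407407 109.22222222] [ 0.0086  0.0019 -0.036 ] 12.516992835494271
  brass 22 [338.63636364 111.5       ] [-0.0086  0.0031 -0.036 ] 160.40012963133915
  brass 89 [296.29213483 120.95505618] [ 0.0145  0.0081 -0.036 ] 29.135730905165715
w5.png cap 314.75238037109375 111.5142822265625 26.543725967407227 z-range diam 0.02562333987173291 [ 0.6049 -0.1898  0.124 ]
  brass 87 [285.29885057 101.81609195] [ 0.0161 -0.0056 -0.036 ] -19.06420510097009
  brass 36 [327.36111111 101.77777778] [-0.0067 -0.0056 -0.036 ] -140.10173990029196
  brass 48 [299.77083333 107.08333333] [ 0.0083 -0.0028 -0.036 ] -18.813211205139115
  brass 32 [317.875   128.84375] [-0.0016  0.0087 -0.036 ] 100.38403602235691
w2.png [0.62096757 0.18528343 0.062     ]
w3.png [0.61329802 0.11917498 0.062     ]
```

Handle a: mouth at (.6125,-.095), mark at +29°. Handle b: mouth at (.6049,-.190), mark at -19°, 95.1 mm apart as expected. I'll fetch B for handle b first, going above it with one check look.

```bash
python3 -m jog '[[-0.32,[-60,-9,0],-0.18],[-0.32,[-120,-9,0],-0.36],[-0.32,[-180,-9,0],-0.54],[-0.32,[-230,-9,0],-0.72],[-0.32,[-230,-9,0],-0.9],[-0.32,[-230,-9,0],-1.08],[-0.32,[-230,-9,60],-1.25],[-0.32,[-230,-9,60],-1.25],[-0.32,[-230,-9,60],-1.25],[-0.32,[-230,-9,60],-1.25]]' 30
cat > look.py <<'E'
import sys
from h import *
W=grab('wrist',sys.argv[1]);s=status.get_state();print(s['t'],np.round(s['eef_pos'],4),np.round(s['ee_rot'],3),round(s['width'],4))
E
cat > metal.py <<'E'
# grey blob near an expected point: python3 metal.py pic x y z halfwin vmin
import sys
from h import *
W=grab('wrist',sys.argv[1]);s=status.get_state();x,y,z=map(float,sys.argv[2:5]);r=int(sys.argv[5]);vm=int(sys.argv[6])
h=cv2.cvtColor(W['color'],cv2.COLOR_RGB2HSV);m=((h[...,1]<50)&(h[...,2]>vm)).astype(np.uint8)
u,v=proj(W,(x,y,z)).astype(int);b=np.zeros_like(m);b[max(v-r,0):v+r,u-r:u+r]=1
k,l,st,c=cv2.connectedComponentsWithStats(m*b)
print('expected px',u,v,np.round(s['eef_pos'],4),np.round(s['ee_rot'],3))
for i in range(1,k):
    if st[i,4]>60: print(st[i],c[i],'at z',z,np.round(onz(W,*c[i],z),4))
E
python3 metal.py w6.png .6133 .1192 .060 40 60
```

```text
t: 5.1
eef_pos: [0.6142, 0.1187, 0.1228]
ee_rot: [-3.14, -0.003, -0.322]
force: [-0.0, 0.5, -0.4]
width: 0.0298
gripper_force: 0.0
expected px 315 268 [0.6141 0.1185 0.1227] [-3.14e+00 -2.00e-03 -3.22e-01]
[305 246  23  34 640] [315.9609375 262.1515625] at z 0.06 [0.6164 0.1178 0.06  ]
```

```bash
python3 -m jog '[[-0.32,[0,0,40],0],[-0.32,[0,0,65],0],[-0.32,[0,0,65],0],[-0.32,[0,0,65],0],[-1,[0,0,65],0],[-1,[0,0,65],0],[-1,[0,0,65],0],[-1,[0,0,65],0]]' 30
python3 -m jog '[[-1,[0,0,-30],0],[-1,[0,0,-60],0],[-1,[0,0,-90],0],[-1,[0,0,-122],0],[-1,[0,0,-122],0],[-1,[0,0,-122],0]]'
python3 look.py w7.png
```

```text
t: 6.15
eef_pos: [0.6134, 0.1182, 0.0562]
ee_rot: [-3.141, -0.001, -0.321]
force: [-0.7, 0.8, 3.8]
width: 0.0099
gripper_force: 30.1
t: 6.9
eef_pos: [0.6124, 0.1178, 0.1769]
ee_rot: [3.141, 0.001, -0.321]
force: [0.1, -0.6, -0.5]
width: 0.0098
gripper_force: 30.0
6.95 [0.6123 0.1178 0.1765] [ 3.141e+00  1.000e-03 -3.210e-01] 0.0095
```

View pics/w7.png

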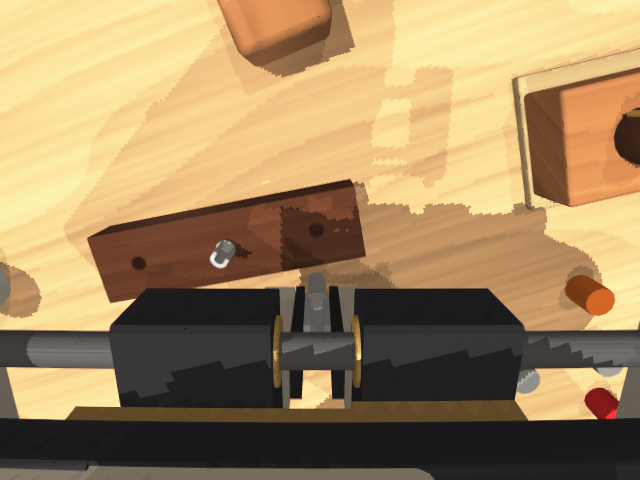

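B is held (9.9 mm, so the narrow blade) and its shank is visible at (317,275–305). I'll compare it with the nominal tool axis.

```bash
python3 - <<'E'
from h import *
W=grab('wrist');s=status.get_state();p=s['eef_pos'];R=W['cam_to_world'][:3,:3]
c,sn=np.cos(s['ee_rot'][2]),np.sin(s['ee_rot'][2]);tx=np.array([c,sn,0]);ty=np.array([sn,-c,0])
for d in(.048,.03,.02): print('nominal',d,proj(W,p-[0,0,d]))
h=cv2.cvtColor(W['color'],cv2.COLOR_RGB2HSV)
for v in range(268,312,3): print(v,[ (int(a),int(b)) for a,b in zip(h[v,302:332:2,1],h[v,302:332:2,2])])
E
```

```text
nominal 0.048 [315.34764533 276.05451082]
nominal 0.03 [315.28673124 290.60776147]
nominal 0.02 [315.24790912 299.89568619]
268 [(125, 106), (122, 117), (121, 129), (123, 129), (121, 133), (124, 134), (121, 135), (122, 136), (122, 138), (121, 139), (122, 136), (122, 136), (123, 154), (123, 145), (122, 144)]
271 [(123, 133), (122, 134), (122, 136), (124, 136), (123, 137), (124, 136), (122, 134), (122, 134), (122, 132), (123, 129), (121, 126), (123, 124), (122, 123), (121, 145), (121, 145)]
274 [(123, 135), (122, 134), (123, 133), (121, 131), (109, 122), (25, 90), (25, 92), (22, 91), (22, 91), (22, 91), (101, 114), (122, 125), (123, 126), (120, 127), (123, 141)]
277 [(121, 124), (121, 122), (123, 120), (122, 119), (26, 88), (23, 90), (25, 92), (25, 92), (22, 91), (23, 90), (20, 89), (101, 119), (122, 130), (122, 130), (122, 130)]
280 [(123, 120), (121, 122), (122, 123), (88, 107), (26, 87), (20, 90), (22, 91), (22, 91), (25, 92), (23, 90), (25, 90), (23, 89), (124, 128), (121, 126), (121, 126)]
283 [(122, 127), (122, 128), (122, 128), (78, 104), (23, 88), (20, 90), (22, 91), (22, 91), 
[... 817 characters left out ...]
105), (22, 104), (25, 104), (22, 91), (20, 90), (20, 91), (13, 20)]
301 [(0, 19), (7, 35), (25, 92), (20, 90), (22, 91), (24, 106), (24, 105), (24, 106), (24, 105), (24, 106), (22, 105), (25, 91), (22, 92), (25, 91), (0, 20)]
304 [(24, 21), (15, 52), (22, 91), (25, 92), (25, 91), (24, 105), (22, 105), (22, 105), (24, 106), (24, 105), (24, 105), (25, 92), (22, 91), (25, 92), (11, 23)]
307 [(13, 20), (18, 69), (22, 91), (20, 91), (25, 91), (24, 106), (24, 107), (22, 106), (22, 105), (24, 107), (21, 98), (22, 91), (22, 92), (25, 92), (0, 25)]
310 [(12, 21), (22, 70), (22, 91), (20, 91), (23, 89), (23, 89), (25, 93), (24, 95), (24, 95), (22, 91), (20, 89), (20, 90), (23, 90), (22, 91), (20, 26)]
```

```bash
python3 -m jog '[[-1,[17,55,-10],0],[-1,[34,110,-10],0],[-1,[51,165,-10],0],[-1,[68,220,-10],0],[-1,[84,275,-10],0],[-1,[90,294,-10],0],[-1,[90,294,-10],0],[-1,[90,294,-10],0],[-1,[90,294,-10],0],[-1,[90,294,-10],0]]'
python3 - <<'E'
from h import *
W=grab('wrist','w8.png');D=grab('side','s8.png');s=status.get_state();print(s['eef_pos'],s['ee_rot'])
p=s['eef_pos'];print(proj(W,p-[0,0,.048]),proj(D,p-[0,0,.048]),proj(D,(.6049,-.1898,.124)),proj(W,(.6049,-.1898,.124)))
u,v=proj(D,(.6049,-.1898,.135)).astype(int)
a=cv2.resize(W['color'][190:340,240:390],(600,600),interpolation=cv2.INTER_CUBIC)[:, :400]
a=cv2.resize(W['color'][200:330,265:365],(400,520),interpolation=cv2.INTER_CUBIC);b=cv2.resize(D['color'][v-65:v+65,u-50:u+50],(400,520),interpolation=cv2.INTER_CUBIC);print(u,v)
cv2.imwrite('pics/z8.png',cv2.hconcat([a,b])[:,:,::-1])
E
```

```text
t: 8.25
eef_pos: [0.6059, -0.1884, 0.1877]
ee_rot: [-3.141, -0.0, -0.319]
force: [-0.6, 1.5, -1.4]
width: 0.0097
gripper_force: 30.0
[ 0.60582851 -0.18872096  0.18767736] [-3.14153853e+00 -1.39924310e-04 -3.19840919e-01]
[316.10252698 276.28488054] [419.04854717 309.85936305] [417.57057552 315.27068972] [318.60892436 266.43862122]
418 312
```

View pics/z8.png

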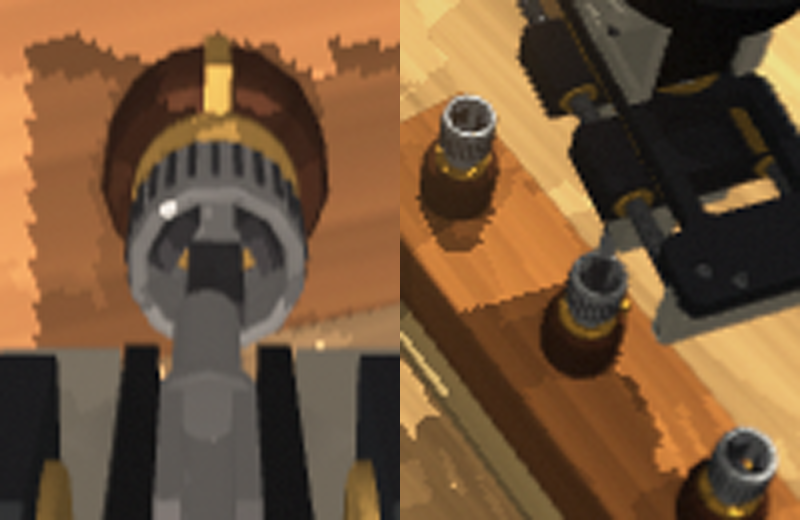

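Wrist view: cap ring centre at (319,266), as predicted, and shank foot at column 317. The brass mark is straight ahead of the hollow. One numeric check of the foot in the side picture.

```bash
python3 - <<'E'
from h import *
D=cv2.imread('pics/s8.png');h=cv2.cvtColor(D,cv2.COLOR_BGR2HSV)
for v in range(298,318): print(v,' '.join('%3d/%3d'%(a,b) for a,b in zip(h[v,410:430,1],h[v,410:430,2])))
E
```

```text
298 124/237 129/237 129/237 130/236 127/237 116/231 121/126  73/ 21  38/ 20  27/ 19  77/ 20 143/ 48 178/ 89 178/ 76 112/ 50   0/ 39  11/ 45  17/ 46   6/ 45  35/ 44
299 126/237 126/236 128/236 130/235 132/233 138/221 138/222  97/ 29  49/ 21  60/ 17  71/ 25 143/ 48 179/ 77 176/ 71 112/ 50  19/ 40  12/ 42  16/ 49  16/ 47  23/ 44
300 130/234 136/219 137/218 137/217 138/213 136/214 137/212 136/122  49/ 21  73/ 21  51/ 20  91/ 28 173/ 59 171/ 70 117/ 48  20/ 38  12/ 41  11/ 45   6/ 41  11/ 47
301 140/208 136/216 137/217 137/218 139/215 139/215 138/221 138/216  82/ 28  61/ 25  61/ 21  61/ 21  72/ 32  84/ 61  78/ 59  39/ 52  20/ 39  12/ 41  13/ 38   6/ 45
302 157/184 138/209 138/215 137/217 136/219 139/215 138/213 138/210 135/119 109/ 63  49/ 52  47/ 65  49/ 78  52/ 79  51/ 80  52/ 73  15/ 35   6/ 40  12/ 44  17/ 44
303 178/176 155/184 140/208 138/211 139/216 137/217 140/215 139/214 139/206  99/ 62  46/ 77  49/ 78  46/ 78  48/ 79  50/ 77  54/ 76  37/ 55  26/ 39  11/ 46  10/ 51
304 183/178 176/175 146/195 137/208 138/213 138/216 139/217 136/210 128/167  28/ 46  47/ 76  46/ 77  52/ 78  49/ 78 
[... 1479 characters left out ...]
/167 135/224 134/229 135/228 133/229 132/232
314 161/147  13/ 77  12/ 87  16/ 62  18/ 56  28/ 36  41/ 31  33/ 31  26/ 29  17/ 30  23/ 45  20/ 65   8/ 65  51/ 90 113/162 138/212 136/223 134/229 134/228 135/229
315  86/ 71  12/ 87  17/ 75  20/ 39  19/ 40  21/ 37  40/ 32  34/ 30  28/ 27  15/ 33  18/ 58  20/ 63   9/ 59  20/ 64  67/107 128/185 139/211 136/225 135/229 134/229
316  98/ 78  20/ 90  19/ 94  30/ 34  20/ 38  30/ 34  26/ 30  17/ 30  35/ 29  21/ 37  16/ 62  16/ 48  15/ 51  11/ 70  58/109 138/176 140/209 138/223 133/230 133/230
317  26/ 39  20/ 76  21/ 98  22/ 59  20/ 39  20/ 38  34/ 30  33/ 31  26/ 30  19/ 41  14/ 53  12/ 42  14/ 37  12/ 66  74/124 141/203 141/206 140/210 135/226 133/230
```

```bash
python3 -m jog '[[-1,[-0.5,1,0],0],[-1,[-0.5,1,5],0],[-1,[-0.5,1,10],0],[-1,[-0.5,1,14],0],[-1,[-0.5,1,17],0],[-1,[-0.5,1,19],0],[-1,[-0.5,1,21],0],[-1,[-0.5,1,21],0]]'
```

```text
t: 9.35
eef_pos: [0.6049, -0.1902, 0.1665]
ee_rot: [3.142, 0.0, -0.321]
force: [-1.0, -0.8, -0.5]
width: 0.0099
gripper_force: 30.0
```

```bash
python3 -m jog '[[-1,[0,0,4],0],[-1,[0,0,8],0],[-1,[0,0,12],0],[-1,[0,0,15],0],[-1,[0,0,17],0],[-1,[0,0,18],0],[-1,[0,0,18],0]]'; python3 look.py w9.png
```

```text
t: 10.22
eef_pos: [0.6049, -0.1902, 0.1486]
ee_rot: [-3.142, -0.0, -0.321]
force: [0.4, 0.1, -0.6]
width: 0.0097
gripper_force: 30.0
10.275 [ 0.6049 -0.1902  0.1487] [-3.142 -0.    -0.321] 0.0096
```

```bash
python3 -m jog '[[-1,[0,0,1],0],[-1,[0,0,2],0],[-1,[0,0,3],0],[-1,[0,0,4],0],[-1,[0,0,4.5],0],[-1,[0,0,4.5],0]]'
```

```text
t: 11.02
eef_pos: [0.605, -0.1902, 0.1443]
ee_rot: [3.142, -0.0, -0.321]
force: [-0.4, 0.4, 2.6]
width: 0.0099
gripper_force: 30.0
```

```bash
python3 -m jog '[[-0.1,[0,0,0],0],[-0.1,[0,0,0],0],[-0.1,[0,0,0],0],[-0.1,[0,0,12],0],[-0.1,[0,0,24],0],[-0.1,[0,0,24],0],[-1,[0,0,24],0],[-1,[0,0,24],0],[-1,[0,0,24],0],[-1,[0,0,24],0]]' 50;  python3 -c "
from h import *
print(status.get_state()['q'],status.get_state()['moment'])"
```

```text
t: 12.28
eef_pos: [0.6054, -0.1896, 0.1203]
ee_rot: [-3.141, -0.001, -0.321]
force: [0.1, 4.0, -0.4]
width: 0.0236
gripper_force: 50.0
[ 3.28390985e-03  3.89123670e-01 -2.35057355e-01 -6.62123736e-04
 -9.45472127e-01  1.24729416e+00] [ 1.78873236 -0.42498757 -0.0721754 ]
```

```bash
python3 -m jog '[[-1,[0,0,0],0.15],[-1,[0,0,0],0.3],[-1,[0,0,0],0.45],[-1,[0,0,0],0.6],[-1,[0,0,0],0.75],[-1,[0,0,0],0.9],[-1,[0,0,0],1.05],[-1,[0,0,0],1.2],[-1,[0,0,0],1.35],[-1,[0,0,0],1.5],[-1,[0,0,0],1.65],[-1,[0,0,0],1.8],[-1,[0,0,0],1.9]]' 60;  python3 -c "
from h import *
print(status.get_state()['q'][5],status.get_state()['moment'])"
python3 -m jog '[[-1,[0,0,0],0.1],[-1,[0,0,0],0.2],[-1,[0,0,0],0.3],[-1,[0,0,0],0.4],[-1,[0,0,0],0.45],[-1,[0,0,0],0.45],[-1,[0,0,0],0.45]]' 60;  python3 -c "
from h import *
print(status.get_state()['q'][5],status.get_state()['moment'])"
```

```text
t: 13.9
eef_pos: [0.6048, -0.1897, 0.1203]
ee_rot: [3.141, 0.0, -2.224]
force: [-1.1, 5.5, 1.8]
width: 0.023
gripper_force: 60.0
-0.65646762392291 [1.88975296 0.17979205 0.09292227]
t: 14.78
eef_pos: [0.6047, -0.1896, 0.1203]
ee_rot: [3.141, 0.0, -2.671]
force: [-0.6, 4.9, 2.2]
width: 0.0237
gripper_force: 60.0
-1.1026748537964004 [ 2.10481742  0.22679531 -0.05500762]
```

```bash
python3 -m jog '[[-1,[0,0,0],0.1],[-1,[0,0,0],0.2]]' >/dev/null;  python3 -c "
from h import *
print(status.get_state()['q'][5],status.get_state()['moment'])"
python3 -m jog '[[-1,[0,0,0],0.1],[-1,[0,0,0],0.2]]';  python3 -c "
from h import *
print(status.get_state()['q'][5],status.get_state()['moment'])"
```

```text
-1.3047733918388404 [1.76879056 2.47640429 0.98585253]
t: 15.28
eef_pos: [0.6024, -0.1897, 0.1203]
ee_rot: [3.141, -0.005, -3.072]
force: [-10.5, 7.0, 9.8]
width: 0.023
gripper_force: 60.1
-1.5042646787915621 [2.87319393 3.48653799 1.25735619]
```

The cap has reached its stop (the moment rose). Release, go up, and hover over A.

```bash
python3 -m jog '[[-0.1,[0,0,0],0],[-0.1,[0,0,0],0],[-0.1,[0,0,0],0],[-0.1,[0,0,-35],0],[-0.1,[0,0,-70],0],[-0.1,[-7,60,-70],-0.18],[-0.1,[-14,120,-70],-0.36],[-0.1,[-21,180,-70],-0.54],[-0.1,[-28,240,-70],-0.72],[-0.1,[-35,300,-70],-0.9],[-0.1,[-44,373,-70],-1.08],[-0.1,[-44,373,-70],-1.26],[-0.3,[-44,373,-70],-1.44],[-0.3,[-44,373,-70],-1.62],[-0.3,[-44,373,-70],-1.8],[-0.3,[-44,373,-70],-1.98],[-0.3,[-44,373,-70],-2.2],[-0.3,[-44,373,-70],-2.2],[-0.3,[-44,373,-70],-2.2]]' 30
python3 metal.py w10.png .621 .1853 .060 45 60; python3 -c "
from h import *
grab('side','s10.png')"
```

```text
t: 17.65
eef_pos: [0.6224, 0.1849, 0.19]
ee_rot: [3.142, -0.0, -0.874]
force: [-0.5, 0.7, 0.1]
width: 0.031
gripper_force: 0.0
expected px 316 234 [0.6224 0.1849 0.19  ] [ 3.142 -0.    -0.874]
[311 218  19  25 376] [319.85638298 229.84042553] at z 0.06 [0.6216 0.1814 0.06  ]
```

```bash
python3 -m jog '[[-0.3,[-1,1,50],0],[-0.3,[-1,1,100],0],[-0.3,[-1,1,132],0],[-0.3,[-1,1,132],0],[-0.3,[-1,1,132],0],[-1,[-1,1,132],0],[-1,[-1,1,132],0],[-1,[-1,1,132],0],[-1,[-1,1,132],0]]' 30
python3 -m jog '[[-1,[0,0,-30],0],[-1,[0,0,-60],0],[-1,[0,0,-90],0],[-1,[0,0,-130],0],[-1,[0,0,-130],0],[-1,[0,0,-130],0]]'
```

```text
t: 18.88
eef_pos: [0.6214, 0.1852, 0.0591]
ee_rot: [-3.14, -0.0, -0.871]
force: [-1.8, -1.1, 5.5]
width: 0.0109
gripper_force: 30.0
t: 19.62
eef_pos: [0.6206, 0.1851, 0.1877]
ee_rot: [3.141, 0.001, -0.871]
force: [0.1, -0.1, -1.2]
width: 0.011
gripper_force: 30.0
```

```bash
python3 -m jog '[[-1,[40,36,-3],-0.18],[-1,[80,72,-3],-0.36],[-1,[120,108,-3],-0.54],[-1,[160,144,-3],-0.72],[-1,[209,187,-3],-0.9],[-1,[209,187,-3],-1.08],[-1,[209,187,-3],-1.26],[-1,[209,187,-3],-1.38],[-1,[209,187,-3],-1.38],[-1,[209,187,-3],-1.38],[-1,[209,187,-3],-1.38]]'
python3 - <<'E'
from h import *
W=grab('wrist','w11.png');D=grab('side','s11.png');s=status.get_state();print(s['eef_pos'],s['ee_rot'])
p=s['eef_pos'];print(proj(W,p-[0,0,.0505]),proj(D,p-[0,0,.0505]),'mouth',proj(D,(.6125,-.095,.124)),proj(W,(.6125,-.095,.124)))
u,v=proj(D,(.6125,-.095,.135)).astype(int)
a=cv2.resize(W['color'][200:330,265:365],(400,520),interpolation=cv2.INTER_CUBIC);b=cv2.resize(D['color'][v-65:v+65,u-50:u+50],(400,520),interpolation=cv2.INTER_CUBIC);print(u,v)
cv2.imwrite('pics/z11.png',cv2.hconcat([a,b])[:,:,::-1])
E
```

```text
t: 21.0
eef_pos: [0.6125, -0.0951, 0.1907]
ee_rot: [-3.141, 0.0, 0.508]
force: [0.3, 0.1, 0.1]
width: 0.0112
gripper_force: 30.0
[ 0.6125235  -0.09515632  0.19093442] [-3.14150645e+00  2.37886695e-04  5.08422825e-01]
[316.1997507  273.90671882] [385.75655826 270.49572366] mouth [384.70154139 275.65689343] [315.96389661 262.77107658]
385 272
```

View pics/z11.png

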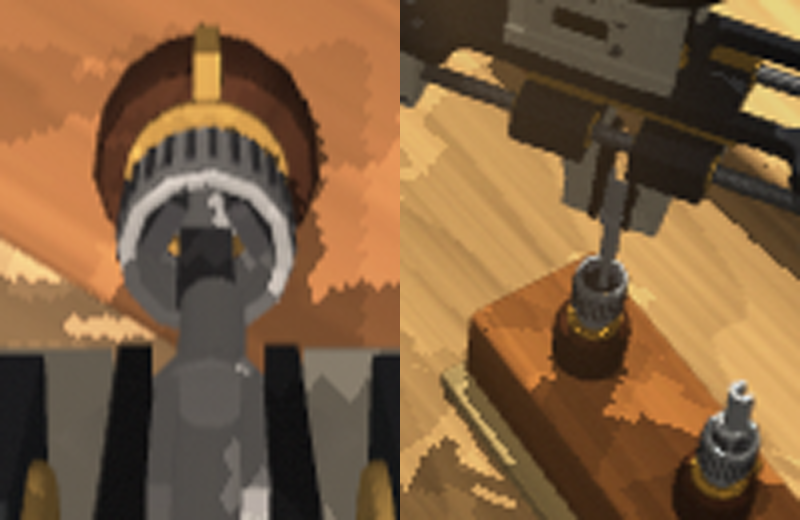

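Cap ring centre is at (317,262) and the foot at column 318. The mark is straight ahead, and in the side picture B stands in its chuck. A small correction, then lower.

```bash
python3 -m jog '[[-1,[0.2,-0.4,0],0],[-1,[0.2,-0.4,5],0],[-1,[0.2,-0.4,10],0],[-1,[0.2,-0.4,14],0],[-1,[0.2,-0.4,17],0],[-1,[0.2,-0.4,20],0],[-1,[0.2,-0.4,22],0],[-1,[0.2,-0.4,22],0]]'
```

```text
t: 22.1
eef_pos: [0.6125, -0.0948, 0.1689]
ee_rot: [-3.141, 0.0, 0.509]
force: [-0.1, -0.7, -0.6]
width: 0.0113
gripper_force: 30.0
```

```bash
python3 -m jog '[[-1,[0,0,4],0],[-1,[0,0,8],0],[-1,[0,0,12],0],[-1,[0,0,15],0],[-1,[0,0,18],0],[-1,[0,0,19],0],[-1,[0,0,20],0],[-1,[0,0,20],0]]'
```

```text
t: 23.1
eef_pos: [0.6126, -0.0948, 0.1491]
ee_rot: [3.142, -0.0, 0.509]
force: [0.3, 0.1, 0.5]
width: 0.0117
gripper_force: 30.0
```

```bash
python3 -m jog '[[-1,[0,0,1],0],[-1,[0,0,2],0],[-1,[0,0,3],0],[-1,[0,0,3],0]]'
python3 -m jog '[[-0.1,[0,0,0],0],[-0.1,[0,0,0],0],[-0.1,[0,0,0],0],[-0.1,[0,0,12],0],[-0.1,[0,0,26],0],[-0.1,[0,0,26],0],[-1,[0,0,26],0],[-1,[0,0,26],0],[-1,[0,0,26],0],[-1,[0,0,26],0]]' 60
```

```text
t: 23.6
eef_pos: [0.613, -0.0948, 0.147]
ee_rot: [3.141, -0.001, 0.51]
force: [-1.9, -0.4, 6.0]
width: 0.0108
gripper_force: 30.0
t: 24.85
eef_pos: [0.6128, -0.0947, 0.1204]
ee_rot: [3.141, -0.001, 0.509]
force: [0.6, 0.3, 0.6]
width: 0.023
gripper_force: 60.0
```

```bash
python3 -m jog '[[-1,[0,0,0],0.15],[-1,[0,0,0],0.3],[-1,[0,0,0],0.45],[-1,[0,0,0],0.6],[-1,[0,0,0],0.75],[-1,[0,0,0],0.9],[-1,[0,0,0],1.05],[-1,[0,0,0],1.2],[-1,[0,0,0],1.35],[-1,[0,0,0],1.5],[-1,[0,0,0],1.65],[-1,[0,0,0],1.8],[-1,[0,0,0],1.95],[-1,[0,0,0],2.1],[-1,[0,0,0],2.2]]' 60;  python3 -c "
from h import *
print(status.get_state()['q'][5],status.get_state()['moment'])"
python3 -m jog '[[-1,[0,0,0],0.1],[-1,[0,0,0],0.2]]' >/dev/null;  python3 -c "
from h import *
print(status.get_state()['q'][5],status.get_state()['moment'])"
```

```text
t: 26.72
eef_pos: [0.6128, -0.0946, 0.1204]
ee_rot: [-3.141, 0.0, -1.695]
force: [0.2, 1.1, 1.2]
width: 0.0229
gripper_force: 60.0
-0.2849996028421364 [ 0.43313165 -0.00458928  0.14669348]
-0.4842681752449302 [ 0.3633104  -0.04486923  0.12310374]
```

```bash
python3 -m jog '[[-1,[0,0,0],0.1],[-1,[0,0,0],0.2]]' >/dev/null;  python3 -c "
from h import *
print(status.get_state()['q'][5],status.get_state()['moment'])"
python3 -m jog '[[-1,[0,0,0],0.1]]';  python3 -c "
from h import *
print(status.get_state()['q'][5],status.get_state()['moment'])"
```

```text
-0.6834338170346588 [ 1.51867898 -0.50482623  0.96166944]
t: 27.35
eef_pos: [0.6127, -0.0947, 0.1205]
ee_rot: [-3.141, -0.0, -2.192]
force: [-1.4, -0.7, 1.3]
width: 0.0231
gripper_force: 60.1
-0.7828317589196407 [-0.44761067  0.49114696  1.31744422]
```

Second cap also at its stop. Now guard 3.

```bash
python3 -m jog '[[-0.1,[0,0,0],0],[-0.1,[0,0,0],0],[-0.1,[0,0,0],0],[-0.1,[0,0,-35],0],[-0.1,[0,0,-70],0],[-0.1,[-15,60,-70],-0.18],[-0.1,[-30,120,-70],-0.36],[-0.1,[-45,180,-70],-0.54],[-0.1,[-62,241,-50],-0.62],[-0.1,[-62,241,0],-0.62],[-0.1,[-62,241,0],-0.62],[-0.1,[-62,241,0],-0.62],[-0.1,[-62,241,0],-0.62]]' 20
python3 metal.py w12.png .4528 .0958 .028 60 40
python3 - <<'E'
from h import *
D=grab('side','s12.png')
for i,p in enumerate([(.6125,-.095,.142),(.605,-.19,.142)]): print(proj(D,p))
u,v=390,290
cv2.imwrite('pics/z12.png',cv2.hconcat([cv2.resize(D['color'][235:365,350:450],(460,598),interpolation=cv2.INTER_CUBIC),cv2.resize(cv2.imread('pics/w12.png')[190:330,280:360,::-1],(340,598))])[:,:,::-1])
E
```

```text
t: 28.98
eef_pos: [0.4539, 0.0957, 0.1216]
ee_rot: [-3.139, 0.001, -1.572]
force: [-0.3, 0.1, -0.4]
width: 0.0394
gripper_force: 0.0
expected px 317 249 [0.4536 0.0956 0.1214] [-3.140e+00  1.000e-03 -1.572e+00]
[ 305  220   38   48 1465] [323.30989761 243.73515358] at z 0.028 [0.4496 0.0921 0.028 ]
[385.78492934 269.93854688]
[419.43801578 309.94713747]
```

View pics/z12.png

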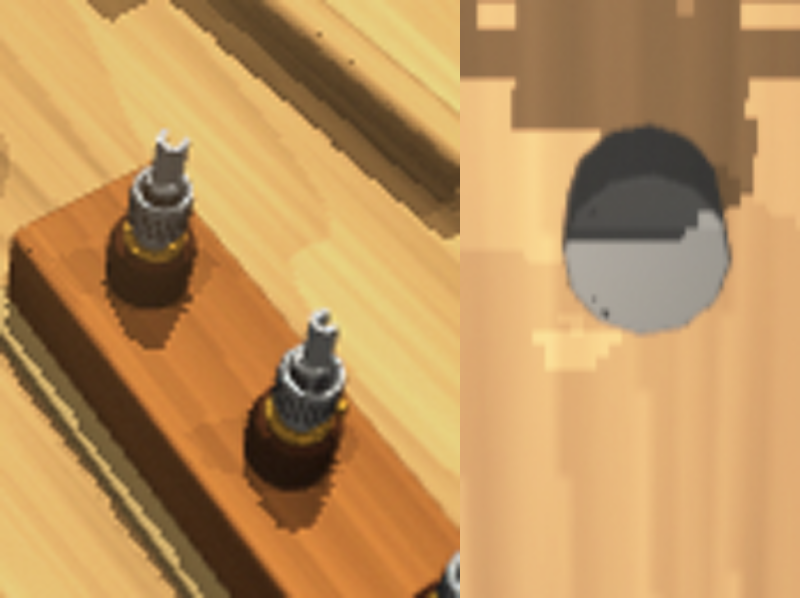

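Both blades stand upright and home. The guard's top is centred at (324,250), 5 mm towards the robot from the TCP.

```bash
python3 -m jog '[[-0.1,[0,5,50],0],[-0.1,[0,5,101],0],[-0.1,[0,5,101],0],[-0.1,[0,5,101],0],[-1,[0,5,101],0],[-1,[0,5,101],0],[-1,[0,5,101],0],[-1,[0,5,101],0]]' 15
python3 -m jog '[[-1,[0,0,-60],0],[-1,[0,0,-120],0],[-1,[0,0,-180],0],[-1,[0,0,-180],0],[-1,[0,0,-180],0]]'; python3 look.py w13.png
```

```text
t: 30.08
eef_pos: [0.4479, 0.096, 0.0197]
ee_rot: [-3.14, 0.001, -1.57]
force: [-0.8, 0.3, 6.3]
width: 0.0233
gripper_force: 15.0
t: 30.7
eef_pos: [0.4469, 0.0956, 0.1989]
ee_rot: [3.141, 0.001, -1.571]
force: [0.0, -0.6, -0.0]
width: 0.0235
gripper_force: 15.0
30.75 [0.4466 0.0954 0.1981] [ 3.140e+00 -1.000e-03 -1.571e+00] 0.0234
```

View pics/w13.png

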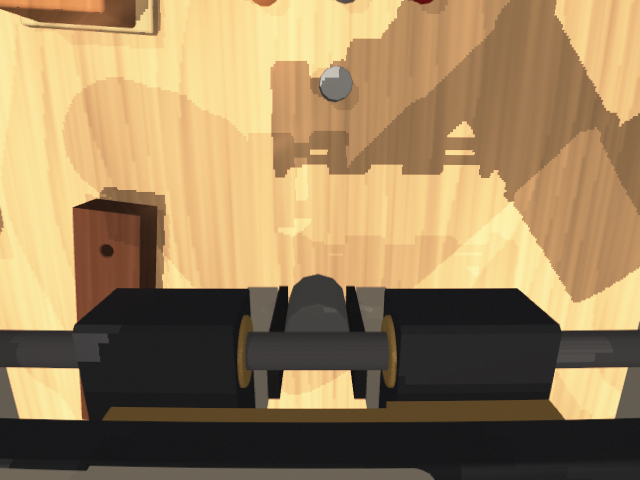

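```bash
python3 - <<'E'
from h import *
W=grab('wrist');p=status.get_state()['eef_pos'];print(p,proj(W,p+[0,-.012,-.02]),'next guard',onz(W,336,82,.03))
h=cv2.cvtColor(W['color'],cv2.COLOR_RGB2HSV)
g=((h[...,1]<50)&(h[...,2]>30)).astype(int)
for v in(277,282,287): c=np.flatnonzero(g[v,280:360]);print(v,c.min()+280,c.max()+280)
E
python3 -m jog '[[-1,[48,-41,0],0],[-1,[96,-82,0],0],[-1,[144,-123,0],0],[-1,[190,-166,0],0],[-1,[190,-166,0],0],[-1,[190,-166,0],0],[-1,[190,-166,0],0],[-1,[190,-166,0],0]]'
```

```text
[0.44658526 0.09526446 0.19779305] [315.78478396 275.0591455 ] next guard [ 0.43217535 -0.00538722  0.03      ]
277 306 326
282 299 335
287 294 340
t: 31.8
eef_pos: [0.6131, -0.0933, 0.1994]
ee_rot: [-3.141, 0.0, -1.569]
force: [0.2, -0.3, -0.5]
width: 0.0233
gripper_force: 15.0
```

```bash
python3 -m jog '[[-1,[1.5,0,0],0],[-1,[1.5,0,8],0],[-1,[1.5,0,16],0],[-1,[1.5,0,24],0],[-1,[1.5,0,30],0],[-1,[1.5,0,36],0],[-1,[1.5,0,42],0],[-1,[1.5,0,47],0],[-1,[1.5,0,50],0],[-1,[1.5,0,50],0]]'
```

```text
t: 33.05
eef_pos: [0.6134, -0.0958, 0.1489]
ee_rot: [3.141, -0.0, -1.571]
force: [0.7, 0.1, 0.6]
width: 0.0235
gripper_force: 15.0
```

```bash
python3 -m jog '[[-0.1,[0,0,0],0],[-0.1,[0,0,0],0],[-0.1,[0,0,0],0],[-0.1,[0,0,-25],0],[-0.1,[0,0,-50],0],[-0.1,[-22,45,-50],0],[-0.1,[-45,90,-50],0],[-0.1,[-68,135,-30],0],[-0.1,[-91,181,0],0],[-0.1,[-91,181,29],0],[-0.1,[-91,181,29],0],[-0.1,[-91,181,29],0],[-0.1,[-91,181,29],0]]'
python3 metal.py w14.png .4322 -.0045 .03 60 40
python3 - <<'E'
from h import *
D=grab('side','s14.png')
cv2.imwrite('pics/z14.png',cv2.hconcat([cv2.resize(D['color'][235:365,350:450],(460,598),interpolation=cv2.INTER_CUBIC),cv2.resize(cv2.imread('pics/w14.png')[190:330,280:360,::-1],(340,598))])[:,:,::-1])
E
```

```text
t: 34.67
eef_pos: [0.4335, -0.0047, 0.121]
ee_rot: [-3.14, 0.0, -1.571]
force: [0.7, 1.0, 0.6]
width: 0.0391
gripper_force: 0.0
expected px 318 251 [ 0.4334 -0.0048  0.1208] [-3.14   0.    -1.571]
[ 298  222   39   48 1471] [317.41604351 245.52073419] at z 0.03 [ 0.4328 -0.0081  0.03  ]
```

View pics/z14.png

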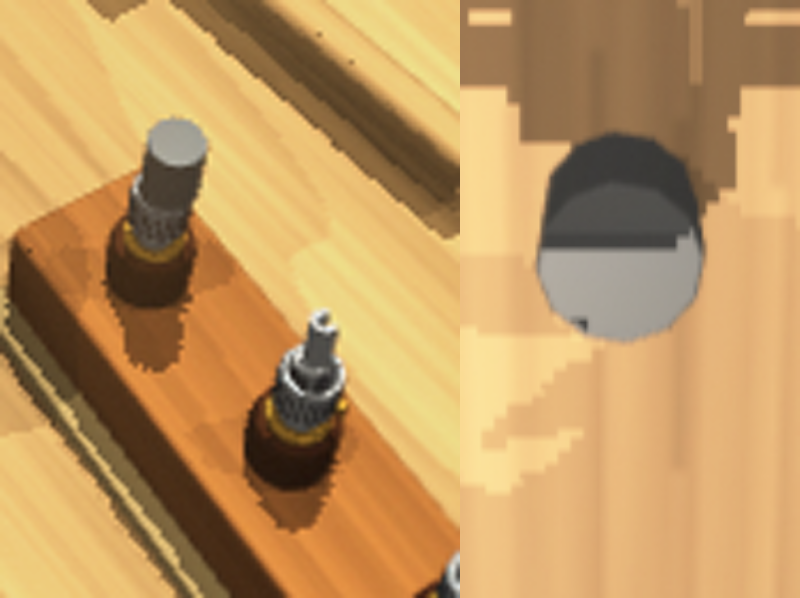

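First guard is seated, and the next guard is under the TCP. Grasp it and carry it to handle b.

```bash
python3 -m jog '[[-0.1,[0,1,50],0],[-0.1,[0,1,101],0],[-0.1,[0,1,101],0],[-0.1,[0,1,101],0],[-1,[0,1,101],0],[-1,[0,1,101],0],[-1,[0,1,101],0],[-1,[0,1,101],0]]' 15
python3 -m jog '[[-1,[0,0,-60],0],[-1,[0,0,-120],0],[-1,[0,0,-180],0],[-1,[0,0,-180],0],[-1,[45,-43,-180],0],[-1,[90,-86,-180],0],[-1,[135,-129,-180],0],[-1,[185,-172,-180],0],[-1,[185,-172,-180],0],[-1,[185,-172,-180],0],[-1,[185,-172,-180],0],[-1,[185,-172,-180],0]]'; python3 look.py w15.png
```

```text
t: 35.78
eef_pos: [0.4318, -0.0046, 0.0195]
ee_rot: [-3.141, 0.0, -1.571]
force: [0.3, 0.4, 2.3]
width: 0.0239
gripper_force: 15.0
t: 37.28
eef_pos: [0.6031, -0.1888, 0.1997]
ee_rot: [-3.141, 0.0, -1.569]
force: [0.1, 0.5, 0.6]
width: 0.0238
gripper_force: 15.0
37.325 [ 0.6032 -0.1889  0.1997] [-3.141  0.    -1.57 ] 0.0236
```

```bash
python3 -m jog '[[-1,[1,-1.7,0],0],[-1,[1,-1.7,8],0],[-1,[1,-1.7,16],0],[-1,[1,-1.7,24],0],[-1,[1,-1.7,30],0],[-1,[1,-1.7,36],0],[-1,[1,-1.7,42],0],[-1,[1,-1.7,47],0],[-1,[1,-1.7,50.5],0],[-1,[1,-1.7,50.5],0]]'
python3 -m jog '[[-0.1,[0,0,0],0],[-0.1,[0,0,0],0],[-0.1,[0,0,0],0],[-0.1,[0,0,-25],0],[-0.1,[0,0,-60],0],[-0.1,[-60,0,-60],0],[-0.1,[-120,40,-60],0],[-0.1,[-160,80,-60],0],[-0.1,[-160,80,-60],0],[-0.1,[-160,80,-60],0]]'
python3 - <<'E'
from h import *
D=grab('side','s16.png');S=grab('scene','c16.png')
u,v=proj(S,(.608,-.14,.13)).astype(int);print(u,v)
cv2.imwrite('pics/z16.png',cv2.hconcat([cv2.resize(D['color'][235:365,350:450],(400,520),interpolation=cv2.INTER_CUBIC),cv2.resize(S['color'][v-65:v+65,u-50:u+50],(400,520),interpolation=cv2.INTER_CUBIC)])[:,:,::-1])
E
```

```text
t: 38.58
eef_pos: [0.605, -0.1908, 0.1483]
ee_rot: [3.141, 0.0, -1.571]
force: [-0.7, -0.0, -0.7]
width: 0.024
gripper_force: 15.0
t: 39.83
eef_pos: [0.5255, -0.0304, 0.2093]
ee_rot: [-3.14, 0.0, -1.569]
force: [-0.4, -0.5, -0.1]
width: 0.0398
gripper_force: 0.0
250 177
```

View pics/z16.png

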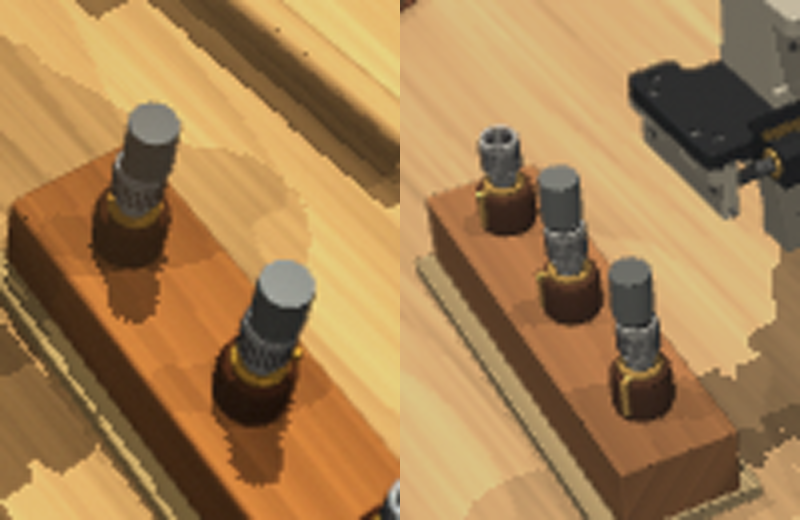

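Both guards sit upright over the blades in handles a and b, the third chuck is empty, and the arm is clear.

```bash
python3 -c "
from station import order
print(order.job_done())"
```

```text
the job is handed in; nothing more can be done
None
```

The job is handed in: both gouge blades present stand home in their own handles, hollows facing the brass marks, with the caps turned to the stop and a guard over each; the verdict was not returned.

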